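# Fit the citrus reamer into the juicer's collet

## Robot

A 6-joint arm with a two-finger parallel gripper is mounted at the origin on a cart in front of the work surface, level with it; the furniture and walls round the work are solid. World frame = base frame: x ahead of the robot, y to its left, z up, the work surface at z = 0. Lengths are in m, angles in degrees, forces in N, time in s.
With the tool pointing down it reaches from about 0.35 to 0.875 m from the base axis. Payload 4.2 kg.
Tool frame: the origin (TCP) lies midway between the tips of the shut fingers; the grasp point (between the pads) lies 19 mm behind it; z points along the fingers, y is the line along which they close (so a half turn about z gives the same grasp; the last joint's range is limited). The gripper opens to 87 mm and grips with 3 to 60 N. Pads are 19 mm wide; open, the fingers measure 117 mm over their backs; the gripper's body (75 mm by 190 mm) begins 51 mm behind the grasp point.
Start: joints at [85.634, 22.042, 0.453, 0, -68.411, -14.817], TCP at [0.205, 0.59, 0.223] pointing down, gripper open.
Joint ranges: [-179.83, 179.83], [-69.29, 118.12], [-61.27, 80.66], [-181.25, 117.63], [-171.15, -9.14], [-177.46, 177.46]. Speed limits (degrees/s): [159.86, 159.86, 180, 180, 180, 180].

## Interface

Orientations are given as a 3x3 rotation matrix whose columns are the frame's x, y, z axes.
In Python, from station import sensors, eyes, workorder gives the robot as it stands.
- The arm moves only by the shell command python3 -m handwheel 'ROWS'. ROWS is a JSON list of rows, 1 to 8 of them, each of 7 numbers: the opening from 0.0 (shut) to 1.0 (fully open), then dx, dy, dz in shares of 0.6 m (1.0 is 0.6 m), then a rotation vector rx, ry, rz in normalised numbers (1 is 360 degrees); each row is the pose to reach, as a shift and turn from the pose commanded when the command began, along the tool's axes at that moment; what a row does not reach only later rows make up. A row lasts 1/10 s, in which the tool goes at most 0.05 m and 8.59 degrees, less where a joint would pass 70% of its speed; a pose out of reach is approached as far as the arm can. The fingers move at their own pace and stop on an object; the grip force is fixed at half the most. Time passes only in rows, so rows that do not move let the fingers close. It prints the time, the measured TCP pose, the force, the opening and the grip force at its end. Shift and turn numbers lie between -1 and 1, and a call with a number outside is refused. Input that does not fit is refused with a message, and nothing moves.
- sensors.sense(): the state, without advancing time (a new reading comes with each control period).
- eyes.capture(name): name is "scene" or "top" or "wrist"; returns a dict with "pixels" (420x560x3 uint8, red, green, blue), "z_map" (420x560 float32, m along the optical axis (not along the pixel's ray), 0 where there is no reading), "K" (3x3 intrinsics, pixels), "world_from_camera" (4x4, takes a point from camera to world coordinates). Camera axes: x right, y up, looking along -z (the intrinsics and any distortion apply to the point x, -y, -z); pixel columns grow to the right and rows downward; lengths in m; the calibration is good to about 2 mm. A picture is of the moment at which its call begins.
- workorder.finish_job(): hands the job in; it is judged then, once.
The state is a dict: "time_s": time; "joints": joint angles; "joint_velocities": joint speeds; "effort": joint torques, N m; "tcp_pos": TCP position; "ee_rot": TCP orientation; "wrist_force": force on the tool from outside, world axes, zero at the start; "moment": the same for the moment, N m; "gripper_width": opening from 0.0 (shut) to 1.0 (fully open); "gripper_force": force on a finger pad.
Only numpy, scipy, OpenCV 4.12 (cv2) and the standard library are available. Lean on these libraries where they do the work, as an engineer would, in place of code of your own. Each camera call takes 0.05 s, during which the arm holds its last target. There are 200 camera calls.

## Task

Take the pointed citrus reamer out of the wooden rack and set its shank upright and fully home in the collet of the juicer drive, then let go of it. Then turn the collet nut clockwise (seen from above) by its lever until the jaws grip the shank firmly, but gently: stop soon after the resistance clearly rises, and do not force the nut. Leave everything else on the table where it is, and ram nothing.

Things in the scene. Friction and masses are not known exactly. Their poses are not given: they have to be found in the camera images.
- reamer: pointed citrus reamer, shank down in one of the rack's two holes; origin: centre of the shank's lower end, z up along the shank. Steel shank 12 mm diameter, z = 0 to 55 mm (lowest 1.5 mm: 9 mm); then a white head: round grip band 33 mm diameter, z = 55 to 77 mm, and a fluted cone to z = 104 mm. About 0.08 kg. Grip it by the band
- masher: the other attachment in the rack, same shank and same 33 mm band from z = 55 mm, but with a flat top at z = 82 mm; origin at the shank's lower end; leave it alone
- rack: wooden block 50 x 150 x 34 mm, fixed; origin at the centre of its underside; two blind holes of 15 mm, 28 mm deep, at y = -45 and +45 mm
- drive: juicer drive: white round base 128 mm diameter, 55 mm high, fixed; origin: centre of its underside on the table, z up along the axis of collet and nut
- socket: steel guide socket on the drive's axis, inside the nut: round hole of 13 mm with a chamfered mouth at z = 82 mm above the table and its floor at z = 60 mm; origin same as the drive's
- socket_floor (a point): centre of the floor of the socket's hole: the reamer's shank end must rest here (hole 22 mm deep)
- handle_top (a point): centre of the handle's top. It starts to the robot's right of the drive and swings round towards the robot. The turn needed differs (about 0.5 to 1.1 rad) and cannot be seen. Loose, it takes 4 to 6 N square to the lever to push it round; once the jaws touch, the force climbs by about 4 N within 0.1 rad: at 8 to 12 N the grip is firm, above 17 N too tight
- jaw_1: one of three small steel jaws just above the socket (z = 84 to 94 mm) that close on the shank as the nut turns; they stand wide open at the start. A firm grip is 7 N or more at each jaw, more than 60 N is too tight
- jaw_2: second jaw, as jaw_1
- jaw_3: third jaw, as jaw_1
- jar: small spice jar, 47 mm diameter, 69 mm tall, a bystander; origin at the centre of its underside
- spoon: teaspoon, 135 mm long, a bystander
- cup: steel measuring cup, 136 mm long, a bystander
- lever: lever clamped on the collet nut. Nut: knurled steel ring, 52 mm diameter, 74 to 94 mm above the table, turns about the drive's z axis. The 10 mm lever at 83 mm height runs out to an upright round black handle, 16 mm diameter, 84 to 136 mm above the table, 80 mm from the axis. Origin: the drive's origin. Clockwise from above tightens; it stays where it is left
Not all that is in view belongs to the job. Leave any purple, turquoise or yellow look-alike of the reamer alone.

How it is judged:
By the outcome, as a careful person would: the job done as asked, in the order asked, and still so for the second after the job is handed in, with the robot touching nothing.
It also fails if it takes over 72 s, if anything falls off the work surface, if the arm or the gripper's body presses on something with over 40 N, if the wrist force passes 120 N, or if a joint passes its speed limit or range.

## Working session

There is one attempt and no reset: what is moved stays moved. The work goes in short steps, Python scripts to look and compute and a shell command to move; the robot and the scene stay as the last step left them, time stands still between calls to the robot, and variables do not carry over. Pictures are saved under pics/ and viewed, at most 10 in all, crops included, and the job is handed in when it is done.

```bash
ls; mkdir -p pics; python3 - <<'E'
from station import sensors, eyes
import cv2,numpy as np
s=sensors.sense(); print({k:np.round(v,3).tolist() for k,v in s.items()})
for n in("scene","top"):
    c=eyes.capture(n); np.savez(f"pics/{n}0.npz",**c)
    cv2.imwrite(f"pics/{n}0.png",c["pixels"][:,:,::-1]); print(n,c["world_from_camera"].round(3).tolist(),c["K"].round(1).tolist())
E
```

```text
pics
{'time_s': 0.0, 'joints': [85.636, 22.09, 0.379, -0.031, -68.41, -14.816], 'joint_velocities': [-0.07, -0.035, 0.015, -0.081, -0.068, 0.098], 'effort': [0.001, -39.067, 18.74, 4.22, 0.011, -0.0], 'tcp_pos': [0.205, 0.59, 0.221], 'ee_rot': [[0.944, -0.329, -0.001], [-0.329, -0.944, -0.002], [0.0, 0.002, -1.0]], 'wrist_force': [-0.441, 0.024, 0.565], 'moment': [-0.012, 0.005, 0.014], 'gripper_force': 0.0, 'gripper_width': 0.999}
scene [[0.48, 0.403, -0.78, -0.426], [-0.877, 0.203, -0.435, -0.568], [-0.017, 0.892, 0.451, 0.675], [0.0, 0.0, 0.0, 1.0]] [[546.6, 0.0, 277.8], [0.0, 546.6, 204.4], [0.0, 0.0, 1.0]]
top [[-0.023, 0.982, -0.187, 0.367], [-1.0, -0.023, 0.003, -0.046], [-0.001, 0.187, 0.982, 1.071], [0.0, 0.0, 0.0, 1.0]] [[413.0, 0.0, 277.1], [0.0, 413.0, 204.4], [0.0, 0.0, 1.0]]
```

View pics/scene0.png

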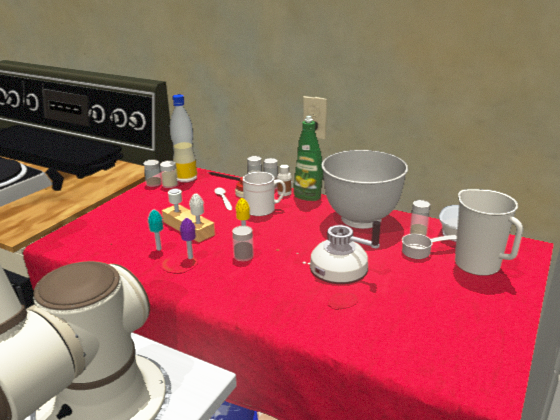

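View pics/top0.png

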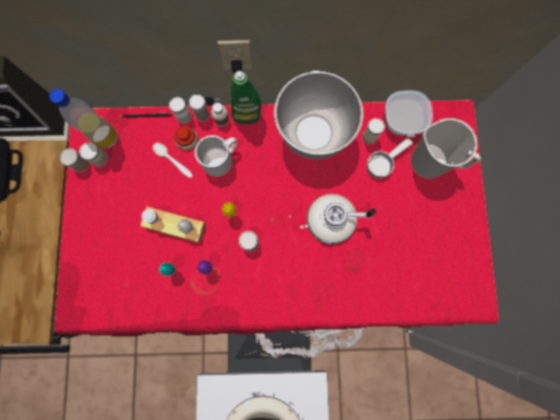

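The rack holds two white tools: one at scene (175,197) / top (150,216) and one at scene (196,205) / top (185,226). The second looks conical, so it should be the reamer, and the first looks flat, so it should be the masher. The turquoise (155,220), purple (187,230) and yellow (242,208) tools are look-alikes. The drive is at scene (340,255) / top (333,216), with its handle to the right. I'll confirm with an enlarged crop and measure.

```bash
cat > h.py <<'E'
import numpy as np,cv2
def cloud(c):
    z=c["z_map"];K=c["K"];v,u=np.mgrid[:420,:560]
    P=np.stack([(u-K[0,2])/K[0,0]*z,-(v-K[1,2])/K[1,1]*z,-z],-1)
    T=c["world_from_camera"]; W=P@T[:3,:3].T+T[:3,3]; W[z==0]=np.nan; return W
def fitc(p,r=None):
    from scipy.optimize import least_squares
    f=(lambda q:np.hypot(*(p-q[:2]).T)-(r or q[2]))
    q=least_squares(f,[*p.mean(0),r or .02],loss='soft_l1',f_scale=.001); return q.x.round(4),np.median(abs(f(q.x))).round(4),len(p)
E
python3 - <<'E'
from h import *
o=[]
for n,(r0,r1,c0,c1) in dict(scene=(180,250,140,220),top=(190,260,120,220)).items():
    c=dict(np.load(f"pics/{n}0.npz")); W=cloud(c)
    o.append(cv2.resize(c["pixels"][r0:r1,c0:c1,::-1],(400,350),interpolation=cv2.INTER_CUBIC))
    for nm,(a,b,d,e) in (dict(rack=(190,245,155,220),drive=(220,285,305,390)) if n=="scene" else dict(rack=(200,250,130,215),drive=(190,250,300,385))).items():
        w=W[a:b,d:e].reshape(-1,3); w=w[w[:,2]>.012]
        px=c["pixels"][a:b,d:e].reshape(-1,3)
        print(n,nm,w.min(0).round(3),w.max(0).round(3))
        if nm=="drive":
            for lo,hi in((.01,.04),(.076,.09),(.1,.13),(.13,.14)):
                s=w[(w[:,2]>lo)&(w[:,2]<hi)]; print(lo,hi,len(s),np.median(s,0).round(4),s.min(0).round(3),s.max(0).round(3))
        else:
            s=w[(w[:,2]>.030)&(w[:,2]<.038)]; print('rackTop',cv2.minAreaRect((s[:,:2]*1000).astype(np.float32)))
            s=w[w[:,2]>.07]; lab=None
            _,l,cen=cv2.kmeans(s[:,:2].astype(np.float32),2,None,(3,50,1e-6),5,cv2.KMEANS_PP_CENTERS)
            for k in(0,1):
                t=s[l[:,0]==k]; b=t[(t[:,2]>.062)&(t[:,2]<.082)]
                print(cen[k],t.max(0).round(4),t[t[:,2].argmax()].round(4),fitc(b[:,:2],.0165))
cv2.imwrite("pics/crop.png",np.hstack(o))
E
```

```text
scene rack [0.39  0.112 0.012] [0.56  0.303 0.114]
rackTop ((497.90533447265625, 232.24464416503906), (151.3065185546875, 145.51336669921875), 52.41038131713867)
[0.50924987 0.20727012] [0.5491 0.281  0.1139] [0.5042 0.174  0.1139] (array([0.5053, 0.2014, 0.0165]), np.float64(0.0236), 113)
[0.40149313 0.15224737] [0.4225 0.2198 0.1073] [0.4064 0.1274 0.1073] (array([0.407 , 0.1365, 0.0165]), np.float64(0.0037), 113)
scene drive [ 0.46  -0.274  0.012] [ 0.757 -0.126  0.139]
0.01 0.04 919 [ 0.4809 -0.2016  0.0285] [ 0.46  -0.249  0.012] [ 0.757 -0.126  0.04 ]
0.076 0.09 325 [ 0.5195 -0.2032  0.085 ] [ 0.497 -0.274  0.076] [ 0.549 -0.161  0.09 ]
0.1 0.13 98 [ 0.5187 -0.2679  0.1149] [ 0.512 -0.274  0.1  ] [ 0.527 -0.259  0.13 ]
0.13 0.14 43 [ 0.5204 -0.2666  0.135 ] [ 0.514 -0.274  0.13 ] [ 0.533 -0.258  0.139]
top rack [0.477 0.139 0.013] [0.566 0.298 0.112]
rackTop ((521.5154418945312, 218.73141479492188), (151.16506958007812, 50.057559967041016), 73.39668273925781)
[0.53248537 0.25908676] [0.5488 0.2763 0.095 ] [0.5342 0.2516 0.095 ] (array([0.5344, 0.2622, 0.0165]), np.float64(0.0003), 23)
[0.506275   0.17165977] [0.5246 0.1901 0.1123] [0.5059 0.1752 0.1123] (array([0.5089, 0.1763, 0.0165]), np.float64(0.0004), 18)
top drive [ 0.464 -0.277  0.012] [ 0.589 -0.127  0.138]
0.01 0.04 476 [ 0.5034 -0.1701  0.0333] [ 0.464 -0.249  0.012] [ 0.589 -0.127  0.04 ]
0.076 0.09 280 [ 0.5267 -0.1968  0.0822] [ 0.501 -0.272  0.076] [ 0.549 -0.162  0.09 ]
0.1 0.13 24 [ 0.5213 -0.2637  0.1166] [ 0.518 -0.273  0.101] [ 0.532 -0.261  0.13 ]
0.13 0.14 36 [ 0.5254 -0.269   0.1341] [ 0.518 -0.277  0.131] [ 0.532 -0.262  0.138]
```

View pics/crop.png

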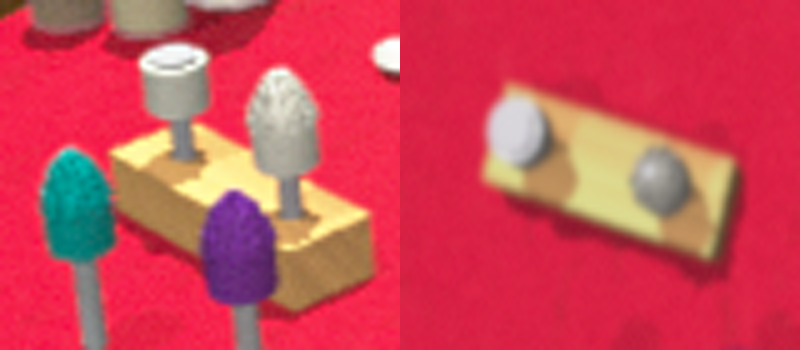

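The crop confirms it: the pointed white reamer is at top (185,226), crop (285,120). The flat-topped masher is at the other hole. Next I'll fit the drive axis and check the bowl for clearance.

```bash
python3 - <<'E'
from h import *
for n in("top","scene"):
    W=cloud(dict(np.load(f"pics/{n}0.npz"))).reshape(-1,3); W=W[~np.isnan(W[:,0])]
    near=W[np.hypot(W[:,0]-.524,W[:,1]+.19)<.1]
    d=np.hypot(near[:,0]-.524,near[:,1]+.19)
    nut=near[(near[:,2]>.088)&(near[:,2]<.1)&(d<.035)]
    print(n,'nut',np.median(nut[:,2]).round(4),cv2.minEnclosingCircle((nut[:,:2]*1e3).astype(np.float32)),len(nut))
    base=near[(near[:,2]>.01)&(near[:,2]<.04)]; print('base r64',fitc(base[:,:2],.064))
    top=near[(near[:,2]>.05)&(near[:,2]<.06)]; print('basetop',fitc(top[:,:2]), np.median(top[:,2]))
    h=near[(near[:,2]>.09)&(d>.06)]; print('handle',fitc(h[:,:2],.008), h[:,2].max())
    t=near[near[:,2]>.132]; print('handletop',t.mean(0).round(4),cv2.minEnclosingCircle((t[:,:2]*1e3).astype(np.float32)))
    b=W[(W[:,2]>.1)&(W[:,0]>.54)&(W[:,0]<.8)&(W[:,1]<0)&(W[:,1]>-.5)]
    for x in(.56,.6,.64,.68): 
        q=b[(b[:,0]>x)&(b[:,0]<x+.04)]
        if len(q): print(x,len(q),q.min(0).round(3),q.max(0).round(3))
    t=W[(abs(W[:,2])<.008)&(abs(W[:,0]-.45)<.1)&(abs(W[:,1])<.1)]; print('table z',np.median(t[:,2]).round(4))
E
```

```text
top nut 0.0929 ((528.4610595703125, -191.91748046875), 29.71586036682129) 206
base r64 (array([ 0.5306, -0.1918,  0.064 ]), np.float64(0.0045), 485)
basetop (array([ 0.5303, -0.1913,  0.0362]), np.float64(0.0037), 452) 0.05366104660128135
handle (array([ 0.5261, -0.2696,  0.008 ]), np.float64(0.0008), 71) 0.13790103059364278
handletop [ 0.5252 -0.269   0.1345] ((525.1695556640625, -268.89697265625), 7.364904880523682)
0.6 204 [ 0.623 -0.497  0.1  ] [ 0.64  -0.416  0.161]
0.64 459 [ 0.64 -0.5   0.1 ] [ 0.68  -0.093  0.16 ]
0.68 320 [ 0.68 -0.5   0.1 ] [ 0.72  -0.059  0.16 ]
table z -0.0003
scene nut 0.0933 ((526.2311401367188, -192.35780334472656), 32.635406494140625) 262
base r64 (array([ 0.5297, -0.1841,  0.064 ]), np.float64(0.0021), 869)
basetop (array([ 0.5238, -0.1866,  0.0329]), np.float64(0.0059), 526) 0.055681757483894256
handle (array([ 0.5245, -0.2654,  0.008 ]), np.float64(0.0011), 180) 0.1385663270728097
handletop [ 0.5217 -0.2664  0.1355] ((522.5667724609375, -266.50421142578125), 10.66506576538086)
0.6 959 [ 0.618 -0.495  0.1  ] [ 0.64  -0.411  0.16 ]
0.64 1137 [ 0.64 -0.5   0.1 ] [ 0.68  -0.087  0.16 ]
0.68 772 [ 0.68 -0.5   0.1 ] [ 0.72  -0.053  0.16 ]
table z 0.0013
```

The rows are not in the units I measure in: shifts go in shares of 0.6 m and turns go in shares of 360 degrees. I convert before sending: 0.42 m / 0.6 = 0.7, -0.02 m / 0.6 = -0.0333, 87.4 degrees / 360 = 0.2428.

```bash
python3 -m handwheel '[[1,0.7,0.4833,-0.0333,0,0,0.2428],[1,0.7,0.4833,-0.0333,0,0,0.2428],[1,0.7,0.4833,-0.0333,0,0,0.2428],[1,0.7,0.4833,-0.0333,0,0,0.2428],[1,0.7,0.4833,-0.0333,0,0,0.2428],[1,0.7,0.4833,-0.0333,0,0,0.2428],[1,0.7,0.4833,-0.0333,0,0,0.2428],[1,0.7,0.4833,-0.0333,0,0,0.2428]]'
cat >> h.py <<'E'
def go(x,y,z,psi=None,s=None):
    from station import sensors
    from scipy.spatial.transform import Rotation as Ro
    s=s or sensors.sense();R=np.array(s["ee_rot"]);p=np.array(s["tcp_pos"])
    d=R.T@(np.array([x,y,z])-p)
    if psi is not None:
        a=np.radians(psi);G=np.array([[np.cos(a),np.sin(a),0],[np.sin(a),-np.cos(a),0],[0,0,-1]])
        print('rot',Ro.from_matrix(R.T@G).as_rotvec(degrees=True).round(2))
    print('d',d.round(4),'tcp',p.round(4),'psi',np.degrees(np.arctan2(R[1,0],R[0,0])).round(2),'F',np.round(s["wrist_force"],2),'t',s["time_s"])
E
python3 -c "
from h import *
go(.509,.1763,.24,-106.6)"
```

```text
time_s: 0.9
tcp_pos: [0.4419, 0.2658, 0.2381]
ee_rot: [[0.03, -1.0, -0.0], [-1.0, -0.03, -0.0], [0.0, 0.0, -1.0]]
wrist_force: [0.2, 0.8, -0.2]
gripper_width: 1.0
gripper_force: 0.0
rot [ 2.000e-02 -1.000e-02  1.833e+01]
d [ 0.0915 -0.0644 -0.0019] tcp [0.4419 0.2658 0.2381] psi -88.27 F [ 0.16  0.81 -0.18] t 0.9
```

Converted, 0.091 m / 0.6 = 0.1517, -0.064 m / 0.6 = -0.1067, 18.3 degrees / 360 = 0.0508.

```bash
python3 -m handwheel '[[1,0.1517,-0.1067,-0.0033,0,0,0.0508],[1,0.1517,-0.1067,-0.0033,0,0,0.0508],[1,0.1517,-0.1067,-0.0033,0,0,0.0508],[1,0.1517,-0.1067,-0.0033,0,0,0.0508],[1,0.1517,-0.1067,-0.0033,0,0,0.0508]]'
python3 - <<'E'
from h import *
from station import eyes
go(.509,.1763,.24,-106.6)
c=eyes.capture("wrist"); np.savez("pics/w1.npz",**c); cv2.imwrite("pics/w1.png",c["pixels"][:,:,::-1]); print(c["world_from_camera"].round(3))
E
```

```text
time_s: 1.4
tcp_pos: [0.5081, 0.1793, 0.2398]
ee_rot: [[-0.279, -0.96, -0.001], [-0.96, 0.279, -0.0], [0.0, 0.001, -1.0]]
wrist_force: [-0.3, -0.3, 0.0]
gripper_width: 0.997
gripper_force: 0.0
rot [ 0.04 -0.02  0.4 ]
d [ 0.0027 -0.0017 -0.0002] tcp [0.5081 0.1793 0.2398] psi -106.2 F [-0.28 -0.25  0.02] t 1.4
[[-0.96  -0.271 -0.07   0.489]
 [ 0.279 -0.929 -0.241  0.114]
 [ 0.001 -0.251  0.968  0.401]
 [ 0.     0.     0.     1.   ]]
```

View pics/w1.png

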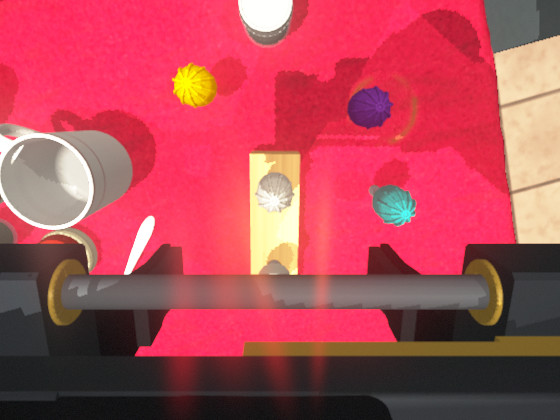

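The wrist view shows the reamer at (275,193), and the fingers straddle it across the rack. I'll measure it from here.

```bash
python3 - <<'E'
from h import *
W=cloud(dict(np.load("pics/w1.npz")))
w=W[150:225,240:310].reshape(-1,3); w=w[~np.isnan(w[:,0])]
for lo,hi in((.062,.083),(.083,.09),(.09,.1),(.1,.112)):
    s=w[(w[:,2]>lo)&(w[:,2]<hi)]
    if len(s)>5: print(lo,fitc(s[:,:2],.0165 if lo<.08 else None),cv2.minEnclosingCircle((s[:,:2]*1e3).astype(np.float32)))
print('max',w[w[:,2].argmax()])
s=w[(w[:,2]>.031)&(w[:,2]<.037)]; print(np.median(s[:,2]),cv2.minAreaRect((s[:,:2]*1e3).astype(np.float32)))
go(.509,.1763,.2,-106.6)
E
```

```text
0.062 (array([0.5081, 0.1774, 0.0165]), np.float64(0.0001), 111) ((508.1278076171875, 175.71255493164062), 16.412166595458984)
0.083 (array([0.5079, 0.1771, 0.0153]), np.float64(0.0007), 210) ((507.7897644042969, 176.7540740966797), 17.554378509521484)
0.09 (array([0.5081, 0.1772, 0.0125]), np.float64(0.0011), 400) ((508.1123962402344, 176.7901153564453), 16.06173324584961)
0.1 (array([0.508 , 0.1768, 0.007 ]), np.float64(0.0018), 460) ((508.1383056640625, 177.06582641601562), 11.46609878540039)
max [0.50949006 0.17969794 0.11143587]
0.03281179850671545 ((509.8657531738281, 183.446044921875), (73.8520278930664, 50.04291915893555), 73.77611541748047)
rot [ 0.03 -0.01  0.47]
d [ 0.0031 -0.002   0.04  ] tcp [0.5079 0.1799 0.24  ] psi -106.13 F [-0.17 -0.26  0.01] t 1.45
```

Converted, 0.187 m / 0.6 = 0.3117, 0.0026 m / 0.6 = 0.0043, 0.4 degrees / 360 = 0.0011.

```bash
python3 -m handwheel '[[1,0.0043,-0.0013,0.075,0,0,0.0011],[1,0.0043,-0.0013,0.15,0,0,0.0011],[1,0.0043,-0.0013,0.225,0,0,0.0011],[1,0.0043,-0.0013,0.275,0,0,0.0011],[1,0.0043,-0.0013,0.3117,0,0,0.0011],[1,0.0043,-0.0013,0.3117,0,0,0.0011],[1,0.0043,-0.0013,0.3117,0,0,0.0011]]'
python3 -c "
from h import *
go(.508,.1772,.053,-106.6)"
```

```text
time_s: 2.15
tcp_pos: [0.5086, 0.1776, 0.0537]
ee_rot: [[-0.284, -0.959, 0.0], [-0.959, 0.284, -0.0], [0.0, -0.0, -1.0]]
wrist_force: [1.3, 0.2, 0.5]
gripper_width: 1.0
gripper_force: 0.0
rot [-0.02 -0.01  0.12]
d [0.0006 0.0004 0.0007] tcp [0.5086 0.1776 0.0537] psi -106.48 F [1.26 0.24 0.54] t 2.15
```

```bash
python3 -m handwheel '[[0,0,0,0,0,0,0],[0,0,0,0,0,0,0],[0,0,0,0,0,0,0],[0,0,0,0,0,0,0],[0,0,0,0,0,0,0],[0,0,0,0,0,0,0],[0,0,0,0,0,0,0],[0,0,0,0,0,0,0]]'; python3 -c "
from h import *
go(.508,.1772,.053,-106.6)"
```

```text
time_s: 2.95
tcp_pos: [0.5086, 0.1763, 0.0531]
ee_rot: [[-0.286, -0.958, -0.0], [-0.958, 0.286, -0.0], [0.0, 0.0, -1.0]]
wrist_force: [0.2, -0.5, 0.9]
gripper_width: 0.372
gripper_force: 30.0
rot [ 0.01 -0.01 -0.04]
d [-0.0007  0.0008  0.0001] tcp [0.5086 0.1763 0.0531] psi -106.64 F [ 0.17 -0.46  0.88] t 2.95
```

Converted, -0.2 m / 0.6 = -0.3333, -0.02 m / 0.6 = -0.0333.

```bash
python3 -m handwheel '[[0,0,0,-0.0333,0,0,0],[0,0,0,-0.075,0,0,0],[0,0,0,-0.15,0,0,0],[0,0,0,-0.225,0,0,0],[0,0,0,-0.3,0,0,0],[0,0,0,-0.3333,0,0,0],[0,0,0,-0.3333,0,0,0]]'; python3 -c "
from h import *
go(.548,-.13,.25,-106.6)"
```

```text
time_s: 3.65
tcp_pos: [0.5101, 0.1771, 0.2569]
ee_rot: [[-0.286, -0.958, 0.007], [-0.958, 0.286, 0.004], [-0.006, -0.005, -1.0]]
wrist_force: [0.3, 0.5, -1.4]
gripper_width: 0.369
gripper_force: 30.0
rot [-0.3   0.33 -0.02]
d [ 0.2835 -0.1242  0.0059] tcp [0.5101 0.1771 0.2569] psi -106.62 F [ 0.35  0.53 -1.39] t 3.65
```

Converted, 0.283 m / 0.6 = 0.4717, 0.25 m / 0.6 = 0.4167.

```bash
python3 -m handwheel '[[0,0.05,-0.0217,0,0,0,0],[0,0.1167,-0.0517,0,0,0,0],[0,0.1917,-0.0833,0,0,0,0],[0,0.2667,-0.1167,0,0,0,0],[0,0.3417,-0.15,0,0,0,0],[0,0.4167,-0.1833,0,0,0,0],[0,0.4717,-0.2067,0,0,0,0],[0,0.4717,-0.2067,0,0,0,0]]'; python3 -m handwheel '[[0,0,0,0,0,0,0],[0,0,0,0,0,0,0],[0,0,0,0,0,0,0]]'
python3 - <<'E'
from h import *
from station import eyes
go(.548,-.13,.25,-106.6)
o=[]
for n in("wrist","scene","top"):
    c=eyes.capture(n); np.savez(f"pics/{n}2.npz",**c); o.append(c["pixels"][:,:,::-1])
cv2.imwrite("pics/v2.png",o[0])
E
```

```text
time_s: 4.45
tcp_pos: [0.5453, -0.1339, 0.2503]
ee_rot: [[-0.292, -0.956, -0.005], [-0.956, 0.292, -0.0], [0.001, 0.005, -1.0]]
wrist_force: [-0.3, 1.0, -1.7]
gripper_width: 0.368
gripper_force: 30.0
time_s: 4.75
tcp_pos: [0.5462, -0.1292, 0.2527]
ee_rot: [[-0.285, -0.959, -0.001], [-0.959, 0.285, 0.0], [0.0, 0.001, -1.0]]
wrist_force: [0.0, -1.0, -0.8]
gripper_width: 0.373
gripper_force: 30.0
rot [ 0.05 -0.    0.06]
d [ 0.0003 -0.002   0.0027] tcp [ 0.5462 -0.1292  0.2527] psi -106.54 F [ 0.03 -0.98 -0.83] t 4.75
```

View pics/v2.png

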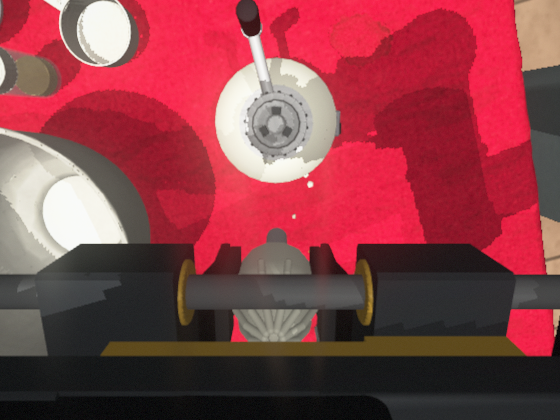

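The wrist view shows the drive in full. The nut and socket are at (276,124), the handle at (247,15) and the held shank end at (276,237). I'll fit the axis next.

```bash
python3 - <<'E'
from h import *
c=dict(np.load("pics/wrist2.npz")); W=cloud(c)
w=W[50:190,205:350].reshape(-1,3); w=w[~np.isnan(w[:,0])]
q=np.array([.527,-.191])
for it in range(3):
    d=np.hypot(*(w[:,:2]-q).T)
    nut=w[(w[:,2]>.088)&(w[:,2]<.098)&(d<.031)]
    C=cv2.minEnclosingCircle((nut[:,:2]*1e3).astype(np.float32)); q=np.array(C[0])/1e3
print('nut encl',C,len(nut),nut[:,2].max())
# outline ellipse of base top/nut: use base top ring outer edge
b=w[(w[:,2]>.050)&(w[:,2]<.0575)]; print('basetop encl',cv2.minEnclosingCircle((b[:,:2]*1e3).astype(np.float32)))
allb=w[(w[:,2]>.012)&(w[:,2]<.045)]; print('side',fitc(allb[:,:2],.064),len(allb))
for zl,zh in((.057,.065),(.066,.08),(.08,.0835),(.09,.096)):
    s=w[(w[:,2]>zl)&(w[:,2]<zh)&(np.hypot(*(w[:,:2]-q).T)<.02)]; print(zl,len(s),s.mean(0).round(4) if len(s) else '',cv2.minEnclosingCircle((s[:,:2]*1e3).astype(np.float32)) if len(s)>3 else '')
h=W[0:40,230:270].reshape(-1,3);h=h[h[:,2]>.132];print('handle',h.mean(0),cv2.minEnclosingCircle((h[:,:2]*1e3).astype(np.float32)))
# shank in hand
s=W[225:262,262:292].reshape(-1,3); s=s[(s[:,2]>.18)&(s[:,2]<.26)]
for a in np.arange(.18,.26,.01):
    t=s[(s[:,2]>a)&(s[:,2]<a+.01)]
    if len(t)>5: print('shank z',round(a,3),fitc(t[:,:2],.006),t.min(0).round(4),t.max(0).round(4))
for n in("top","scene"):
    W2=cloud(dict(np.load(f"pics/{n}2.npz"))).reshape(-1,3)
    t=W2[(np.hypot(W2[:,0]-.546,W2[:,1]+.129)<.02)&(W2[:,2]>.17)&(W2[:,2]<.27)]
    if len(t): print(n,len(t),t.min(0).round(3),t.max(0).round(3))
    for a in np.arange(.19,.25,.01):
        u=t[(t[:,2]>a)&(t[:,2]<a+.01)]
        if len(u)>5: print('  z',a.round(3),fitc(u[:,:2],.006))
ms=c["pixels"][95:155,245:310,::-1]; cv2.imwrite("pics/sock.png",cv2.resize(ms,None,fx=8,fy=8,interpolation=cv2.INTER_CUBIC))
E
```

```text
nut encl ((527.202880859375, -191.0305938720703), 30.6900577545166) 1599 0.09561514217936767
basetop encl ((528.0427856445312, -187.09495544433594), 43.80531692504883)
side (array([ 0.5292, -0.1841,  0.064 ]), np.float64(0.008), 3565) 3565
0.057 0  
0.066 866 [ 0.5272 -0.1911  0.0776] ((527.5469360351562, -190.08021545410156), 19.68260955810547)
0.08 417 [ 0.5276 -0.189   0.0813] ((526.6007080078125, -192.0268096923828), 19.612926483154297)
0.09 396 [ 0.5262 -0.1959  0.0928] ((526.908935546875, -192.9566650390625), 19.674285888671875)
handle [ 0.52522739 -0.26690814  0.13483501] ((525.2886962890625, -267.57794189453125), 7.8847575187683105)
shank z 0.2 (array([ 0.5457, -0.1279,  0.006 ]), np.float64(0.0001), 44) [ 0.5398 -0.134   0.2054] [ 0.5508 -0.1266  0.2099]
shank z 0.21 (array([ 0.5458, -0.1279,  0.006 ]), np.float64(0.0001), 112) [ 0.5397 -0.1343  0.2101] [ 0.5505 -0.1274  0.22  ]
shank z 0.22 (array([ 0.5459, -0.1279,  0.006 ]), np.float64(0.0001), 98) [ 0.5399 -0.1343  0.2202] [ 0.55   -0.1278  0.2298]
shank z 0.23 (array([ 0.5454, -0.1278,  0.006 ]), np.float64(0.0001), 9) [ 0.5425 -0.1339  0.2302] [ 0.5461 -0.1331  0.2318]
scene 171 [ 0.527 -0.143  0.207] [ 0.561 -0.12   0.27 ]
  z 0.2 (array([ 0.546 , -0.1245,  0.006 ]), np.float64(0.0008), 7)
  z 0.21 (array([ 0.5445, -0.1251,  0.006 ]), np.float64(0.0007), 24)
  z 0.22 (array([ 0.5448, -0.1257,  0.006 ]), np.float64(0.001), 30)
  z 0.23 (array([ 0.5455, -0.1254,  0.006 ]), np.float64(0.0003), 25)
  z 0.24 (array([ 0.5451, -0.1259,  0.006 ]), np.float64(0.0006), 20)
```

View pics/sock.png

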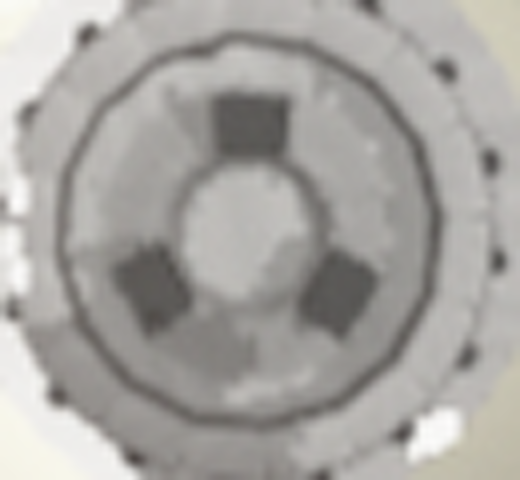

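```bash
python3 - <<'E'
from h import *
c=dict(np.load("pics/wrist2.npz"));K=c["K"];T=c["world_from_camera"]
def ray(U,V,z):
    u=U/8-.4375+245; v=V/8-.4375+95
    d=T[:3,:3]@np.array([(u-K[0,2])/K[0,0],-(v-K[1,2])/K[1,1],-1]); o=T[:3,3]
    return (o+d*(z-o[2])/d[2])[:2].round(4)
print('hole',ray(248,230,.082),'r',ray(318,230,.082),ray(178,230,.082))
print('ring',ray(250,230,.094),'jaws94',ray(247,235,.094))
W=cloud(c); print('z at',{k:W[v,u].round(4).tolist() for k,(u,v) in dict(hole=(276,123),jaw=(276,110),rim=(276,97),step=(260,120),ringL=(249,123)).items()})
# nut outer edge: direction-limited fit
w=W[80:165,235:320].reshape(-1,3);s=w[(w[:,2]>.0925)&(w[:,2]<.0955)]
q=np.array([.527,-.191]);a=np.arctan2(*(s[:,:2]-q).T[::-1]);d=np.hypot(*(s[:,:2]-q).T)
e=np.array([s[(a>t)&(a<t+.2)&(d<.03)][np.argmax(d[(a>t)&(a<t+.2)&(d<.03)])][:2] for t in np.arange(-3.1,3,.2) if ((a>t)&(a<t+.2)&(d<.03)).sum()>3])
print(fitc(e),fitc(e,.026)); 
i=np.array([s[(a>t)&(a<t+.2)&(d>.017)][np.argmin(d[(a>t)&(a<t+.2)&(d>.017)])][:2] for t in np.arange(-3.1,3,.2) if ((a>t)&(a<t+.2)&(d>.017)).sum()>3]); print(fitc(i))
E
```

```text
hole [ 0.5277 -0.188 ] r [ 0.5204 -0.1858] [ 0.535  -0.1902]
ring [ 0.5275 -0.1882] jaws94 [ 0.5279 -0.1878]
z at {'hole': [0.5273, -0.1881, 0.0778], 'jaw': [0.5242, -0.1985, 0.0936], 'rim': [0.5213, -0.2085, 0.0943], 'step': [0.54, -0.1946, 0.0806], 'ringL': [0.5492, -0.1949, 0.0915]}
(array([ 0.5279, -0.188 ,  0.0258]), np.float64(0.0001), 31) (array([ 0.5279, -0.188 ,  0.026 ]), np.float64(0.0002), 31)
(array([ 0.528 , -0.1881,  0.0204]), np.float64(0.0002), 31)
```

Converted, 0.1 m / 0.6 = 0.1667, 0.08 m / 0.6 = 0.1333.

```bash
python3 -m handwheel '[[0,0.05,0,0,0,0,0],[0,0.1042,0,0,0,0,0],[0,0.1042,0,0.0667,0,0,0],[0,0.1042,0,0.1333,0,0,0],[0,0.1042,0,0.1667,0,0,0],[0,0.1042,0,0.1667,0,0,0],[0,0.1042,0,0.1667,0,0,0],[0,0.1042,0,0.1667,0,0,0]]'; python3 -c "
from h import *
go(.5284,-.1891,.107,-106.6)"
```

```text
time_s: 5.7
tcp_pos: [0.53, -0.1901, 0.1552]
ee_rot: [[-0.285, -0.958, 0.004], [-0.958, 0.285, -0.001], [-0.0, -0.004, -1.0]]
wrist_force: [0.2, 0.4, 0.0]
gripper_width: 0.364
gripper_force: 30.0
rot [-0.23  0.02  0.02]
d [-0.0005  0.002   0.0482] tcp [ 0.53   -0.1901  0.1552] psi -106.58 F [0.21 0.4  0.  ] t 5.7
```

```bash
for i in 1 2 3 4; do python3 -m handwheel '[[0,0,0,0,0,0,0]]' | grep -E "tcp|force"; done; python3 - <<'E'
from h import *
from station import eyes
c=eyes.capture("wrist"); np.savez("pics/wrist3.npz",**c); W=cloud(c); cv2.imwrite("pics/w3.png",c["pixels"][:,:,::-1])
go(.5284,-.1891,.107,-106.6)
w=W.reshape(-1,3); s=w[(w[:,2]>.108)&(w[:,2]<.15)&(np.hypot(w[:,0]-.528,w[:,1]+.188)<.012)]
for a in(.108,.115,.125,.135): 
    t=s[(s[:,2]>a)&(s[:,2]<a+.01)]
    if len(t)>5: print(a,fitc(t[:,:2],.006))
q=np.array([.528,-.188]);s=w[(w[:,2]>.0925)&(w[:,2]<.0955)];a=np.arctan2(*(s[:,:2]-q).T[::-1]);d=np.hypot(*(s[:,:2]-q).T)
e=np.array([s[m][np.argmax(d[m])][:2] for t in np.arange(-3.1,3,.2) for m in [(a>t)&(a<t+.2)&(d<.03)] if m.sum()>3 and d[m].max()>.024])
print(len(e),fitc(e,.026))
E
```

```text
tcp_pos: [0.5296, -0.1901, 0.155]
wrist_force: [0.4, 0.4, -0.8]
gripper_force: 30.0
tcp_pos: [0.5292, -0.1901, 0.1545]
wrist_force: [0.4, -0.3, -1.6]
gripper_force: 30.0
tcp_pos: [0.5288, -0.1902, 0.1539]
wrist_force: [-0.7, -0.5, -1.2]
gripper_force: 30.0
tcp_pos: [0.5286, -0.1902, 0.1536]
wrist_force: [-0.1, -0.3, -1.3]
gripper_force: 30.0
rot [-0.02  0.   -0.04]
d [-0.001   0.0005  0.0464] tcp [ 0.5285 -0.1902  0.1534] psi -106.64 F [ 0.09 -0.06 -1.29] t 6.15
0.108 (array([ 0.5282, -0.1889,  0.006 ]), np.float64(0.0001), 103)
0.115 (array([ 0.5283, -0.1889,  0.006 ]), np.float64(0.0001), 112)
0.125 (array([ 0.5284, -0.1889,  0.006 ]), np.float64(0.0001), 62)
23 (array([ 0.528 , -0.1879,  0.026 ]), np.float64(0.0002), 23)
```

Converted, 0.018 m / 0.6 = 0.03, -0.0008 m / 0.6 = -0.0013.

```bash
python3 -m handwheel '[[0,-0.0013,0.0005,0,0,0,0],[0,-0.0013,0.0005,0.0083,0,0,0],[0,-0.0013,0.0005,0.0167,0,0,0],[0,-0.0013,0.0005,0.0233,0,0,0],[0,-0.0013,0.0005,0.03,0,0,0],[0,-0.0013,0.0005,0.03,0,0,0],[0,-0.0013,0.0005,0.03,0,0,0],[0,-0.0013,0.0005,0.03,0,0,0]]'; python3 - <<'E'
from h import *
from station import eyes
c=eyes.capture("wrist"); W=cloud(c)
go(.5284,-.1891,.107,-106.6)
w=W.reshape(-1,3); s=w[(w[:,2]>.097)&(w[:,2]<.14)&(np.hypot(w[:,0]-.528,w[:,1]+.188)<.012)]
for a in(.097,.105,.115,.125): 
    t=s[(s[:,2]>a)&(s[:,2]<a+.01)]
    if len(t)>5: print(a,fitc(t[:,:2],.006))
q=np.array([.528,-.188]);s=w[(w[:,2]>.0925)&(w[:,2]<.0955)];a=np.arctan2(*(s[:,:2]-q).T[::-1]);d=np.hypot(*(s[:,:2]-q).T)
e=np.array([s[m][np.argmax(d[m])][:2] for t in np.arange(-3.1,3,.2) for m in [(a>t)&(a<t+.2)&(d<.03)] if m.sum()>3 and d[m].max()>.024])
print(len(e),fitc(e,.026))
E
```

```text
time_s: 6.95
tcp_pos: [0.5287, -0.1894, 0.1354]
ee_rot: [[-0.286, -0.958, 0.0], [-0.958, 0.286, -0.0], [-0.0, -0.0, -1.0]]
wrist_force: [-0.0, -1.0, -0.2]
gripper_width: 0.371
gripper_force: 30.0
rot [-0.03  0.   -0.04]
d [-0.0002  0.0003  0.0284] tcp [ 0.5286 -0.1894  0.1354] psi -106.64 F [-0.76  0.06 -1.18] t 7.0
0.097 (array([ 0.5283, -0.1881,  0.006 ]), np.float64(0.0001), 114)
0.105 (array([ 0.5283, -0.1882,  0.006 ]), np.float64(0.0001), 82)
19 (array([ 0.5279, -0.188 ,  0.026 ]), np.float64(0.0001), 19)
```

Converted, 0.012 m / 0.6 = 0.02, 0.0003 m / 0.6 = 0.0005.

```bash
python3 -m handwheel '[[0,0,0.0005,0.0033,0,0,0],[0,0,0.0005,0.0067,0,0,0],[0,0,0.0005,0.01,0,0,0],[0,0,0.0005,0.0133,0,0,0],[0,0,0.0005,0.0167,0,0,0],[0,0,0.0005,0.02,0,0,0]]'; python3 -c "
from h import *
go(.5284,-.1891,.107,-106.6)"
```

```text
time_s: 7.6
tcp_pos: [0.5281, -0.1892, 0.123]
ee_rot: [[-0.286, -0.958, -0.0], [-0.958, 0.286, 0.0], [0.0, 0.0, -1.0]]
wrist_force: [0.5, -0.4, -1.5]
gripper_width: 0.364
gripper_force: 30.0
rot [ 0.01 -0.   -0.04]
d [-0.0002 -0.0002  0.016 ] tcp [ 0.5281 -0.1892  0.123 ] psi -106.64 F [ 0.46 -0.36 -1.54] t 7.6
```

Shank end is at 76 mm, already inside the hole, with no resistance. I'll continue down.

Converted, 0.014 m / 0.6 = 0.0233, 0.012 m / 0.6 = 0.02.

```bash
python3 -m handwheel '[[0,0,0,0.005,0,0,0],[0,0,0,0.01,0,0,0],[0,0,0,0.015,0,0,0],[0,0,0,0.02,0,0,0],[0,0,0,0.0233,0,0,0],[0,0,0,0.0233,0,0,0]]'; python3 -c "
from h import *
go(.5284,-.1891,.107,-106.6)"
```

```text
time_s: 8.2
tcp_pos: [0.528, -0.1892, 0.1088]
ee_rot: [[-0.286, -0.958, -0.001], [-0.958, 0.286, 0.0], [0.0, 0.001, -1.0]]
wrist_force: [-0.5, -0.2, -0.9]
gripper_width: 0.368
gripper_force: 30.0
rot [ 0.04 -0.01 -0.04]
d [-0.0002 -0.0003  0.0018] tcp [ 0.528  -0.1892  0.1088] psi -106.64 F [-0.55 -0.22 -0.92] t 8.2
```

Converted, 0.001 m / 0.6 = 0.0017.

```bash
python3 -m handwheel '[[0,0,0,0.0017,0,0,0],[0,0,0,0.0017,0,0,0]]'; python3 -c "
from h import *
go(.5284,-.1891,.107,-106.6)"
```

```text
time_s: 8.4
tcp_pos: [0.5282, -0.1892, 0.1082]
ee_rot: [[-0.286, -0.958, -0.0], [-0.958, 0.286, 0.0], [-0.0, 0.0, -1.0]]
wrist_force: [-0.6, 0.2, -0.9]
gripper_width: 0.366
gripper_force: 30.0
rot [ 0.    0.   -0.04]
d [-0.0002 -0.0002  0.0012] tcp [ 0.5282 -0.1892  0.1082] psi -106.64 F [-0.57  0.23 -0.88] t 8.4
```

Converted, 0.001 m / 0.6 = 0.0017, 0.0005 m / 0.6 = 0.0008.

```bash
python3 -m handwheel '[[0,0,0,0.0008,0,0,0],[0,0,0,0.0017,0,0,0],[0,0,0,0.0017,0,0,0]]' | grep -E "tcp|wrist"; python3 -m handwheel '[[0,0,0,0.0008,0,0,0],[0,0,0,0.0008,0,0,0],[0,0,0,0.0008,0,0,0]]' | grep -E "tcp|wrist"
```

```text
tcp_pos: [0.5282, -0.1892, 0.1072]
wrist_force: [0.2, 0.2, -0.6]
tcp_pos: [0.5283, -0.1893, 0.1071]
wrist_force: [-0.8, 0.1, 2.4]
```

Converted, 0.0005 m / 0.6 = 0.0008.

```bash
python3 -m handwheel '[[0,0,0,0.0008,0,0,0],[0,0,0,0.0008,0,0,0],[0,0,0,0.0008,0,0,0]]' | grep -E "tcp|wrist"
```

```text
tcp_pos: [0.5283, -0.1894, 0.1071]
wrist_force: [-1.5, 1.1, 5.4]
```

Converted, -0.08 m / 0.6 = -0.1333, -0.035 m / 0.6 = -0.0583.

```bash
python3 -m handwheel '[[0.9,0,0,0,0,0,0],[0.9,0,0,0,0,0,0],[0.9,0,0,0,0,0,0],[0.9,0,0,0,0,0,0],[0.9,0,0,0,0,0,0],[0.9,0,0,-0.0083,0,0,0],[0.9,0,0,-0.0583,0,0,0],[0.9,0,0,-0.1333,0,0,0]]'; python3 -m handwheel '[[0.9,-0.0833,0,-0.075,0,0,0],[0.9,-0.15,0,-0.0833,0,0,0],[0.9,-0.15,0,-0.0833,0,0,0],[0.9,-0.15,0,-0.0833,0,0,0],[0.9,-0.15,0,-0.0833,0,0,0]]'
python3 - <<'E'
from h import *
from station import eyes
c=eyes.capture("wrist"); W=cloud(c); np.savez("pics/wrist4.npz",**c);cv2.imwrite("pics/w4.png",c["pixels"][:,:,::-1])
w=W.reshape(-1,3); 
go(.526,-.268,.112,-90)
for lo,hi in((.117,.135),(.135,.143),(.143,.15),(.15,.16)):
    s=w[(w[:,2]>lo)&(w[:,2]<hi)&(np.hypot(w[:,0]-.528,w[:,1]+.188)<.03)]
    if len(s)>5: print(lo,len(s),fitc(s[:,:2],.0165 if lo<.12 else None),s[:,2].max())
h=w[(w[:,2]>.13)&(w[:,2]<.14)&(np.hypot(w[:,0]-.525,w[:,1]+.268)<.02)]; print('handle',h.mean(0),cv2.minEnclosingCircle((h[:,:2]*1e3).astype(np.float32)))
E
```

```text
time_s: 10.1
tcp_pos: [0.5263, -0.1889, 0.1847]
ee_rot: [[-0.287, -0.958, -0.007], [-0.958, 0.287, 0.001], [0.001, 0.007, -1.0]]
wrist_force: [1.0, 0.8, -1.1]
gripper_width: 0.885
gripper_force: 0.0
time_s: 10.6
tcp_pos: [0.5532, -0.1033, 0.2356]
ee_rot: [[-0.286, -0.958, -0.002], [-0.958, 0.286, -0.0], [0.0, 0.002, -1.0]]
wrist_force: [-0.1, -0.2, -0.2]
gripper_width: 0.901
gripper_force: 0.0
rot [  0.12  -0.03 -16.69]
d [ 0.165  -0.0214  0.1234] tcp [ 0.5531 -0.1037  0.2353] psi -106.69 F [0.66 0.31 0.43] t 10.65
0.135 337 (array([ 0.5278, -0.1882,  0.0156]), np.float64(0.0006), 337) 0.14298655164601148
0.143 538 (array([ 0.5278, -0.1882,  0.0133]), np.float64(0.0009), 538) 0.14999417076923566
0.15 779 (array([ 0.5278, -0.1882,  0.0095]), np.float64(0.0013), 779) 0.1599756056900883
handle [nan nan nan] ((0.0, 0.0), 0.0)<stdin>:9: RuntimeWarning: Mean of empty slice.
  ret = um.true_divide(
```

View pics/w4.png

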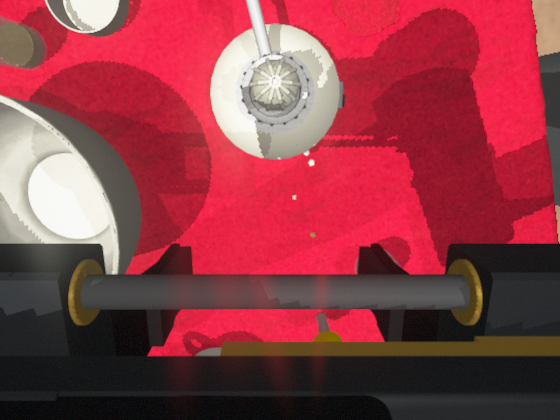

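Converted, 0.165 m / 0.6 = 0.275, -0.0204 m / 0.6 = -0.034, -14.8 degrees / 360 = -0.0411.

```bash
python3 -m handwheel '[[0.6,0.0667,-0.0083,0,0,0,-0.0111],[0.6,0.1417,-0.0167,0,0,0,-0.0222],[0.6,0.2167,-0.0267,0,0,0,-0.0333],[0.6,0.275,-0.034,0,0,0,-0.0411],[0.6,0.275,-0.034,0,0,0,-0.0411],[0.6,0.275,-0.034,0,0,0,-0.0411],[0.6,0.275,-0.034,0,0,0,-0.0411],[0.6,0.275,-0.034,0,0,0,-0.0411]]'; python3 -c "
from h import *
go(.5253,-.2676,.112,-91.9)"
```

```text
time_s: 11.45
tcp_pos: [0.5263, -0.2663, 0.2361]
ee_rot: [[-0.031, -1.0, -0.0], [-1.0, 0.031, 0.0], [-0.0, 0.0, -1.0]]
wrist_force: [-0.5, -0.0, 0.4]
gripper_width: 0.601
gripper_force: 0.0
rot [0.02 0.01 0.11]
d [0.0014 0.0009 0.1241] tcp [ 0.5263 -0.2663  0.2361] psi -91.79 F [-0.49 -0.01  0.36] t 11.45
```

Converted, 0.122 m / 0.6 = 0.2033, 0.105 m / 0.6 = 0.175.

```bash
python3 -m handwheel '[[0.6,0.0017,0.0017,0.05,0,0,0],[0.6,0.0017,0.0017,0.1167,0,0,0],[0.6,0.0017,0.0017,0.175,0,0,0],[0.6,0.0017,0.0017,0.2033,0,0,0],[0.6,0.0017,0.0017,0.2033,0,0,0],[0.6,0.0017,0.0017,0.2033,0,0,0]]'; python3 -m handwheel '[[0.6,0,0.0067,0,0,0,0],[0.6,0,0.0133,0,0,0,0],[0.6,0,0.02,0,0,0,0],[0.6,0,0.0233,0,0,0,0],[0.6,0,0.0233,0,0,0,0],[0.6,0,0.0233,0,0,0,0]]'
```

```text
time_s: 12.05
tcp_pos: [0.5261, -0.2675, 0.1149]
ee_rot: [[-0.03, -1.0, 0.001], [-1.0, 0.03, -0.001], [0.001, -0.001, -1.0]]
wrist_force: [1.1, -0.3, 0.3]
gripper_width: 0.603
gripper_force: 0.0
time_s: 12.65
tcp_pos: [0.5113, -0.2676, 0.1144]
ee_rot: [[-0.032, -0.999, 0.0], [-0.999, 0.032, -0.0], [0.0, -0.0, -1.0]]
wrist_force: [0.0, -0.6, 0.5]
gripper_width: 0.599
gripper_force: 0.0
```

Converted, 0.004 m / 0.6 = 0.0067, 0.002 m / 0.6 = 0.0033.

```bash
cat > f.py <<'E'
from station import sensors; import numpy as np
s=sensors.sense();R=np.array(s["ee_rot"]);p=np.array(s["tcp_pos"])
q=R.T@(np.array([.5279,-.188,p[2]])-p)
psi=np.degrees(np.arctan2(R[1,0],R[0,0]))
print('t',s["time_s"],'Ftool',(R.T@np.array(s["wrist_force"])).round(2),'psi',psi.round(2),'axis in tool',q[:2].round(4),'z',p[2].round(4))
E
python3 -m handwheel '[[0.6,0,0.0033,0,0,0,0],[0.6,0,0.0067,0,0,0,0],[0.6,0,0.0067,0,0,0,0],[0.6,0,0.0067,0,0,0,0]]' >/dev/null; python3 f.py
python3 -m handwheel '[[0.6,-0.0005,0.0023,0,0,0,0.0028],[0.6,-0.0012,0.0047,0,0,0,0.0056],[0.6,-0.0018,0.007,0,0,0,0.0083],[0.6,-0.0025,0.0093,0,0,0,0.0111]]' >/dev/null; python3 f.py
```

```text
t 13.05 Ftool [-0.32  0.18 -0.01] psi -91.84 axis in tool [-0.08   -0.0181] z 0.1142
t 13.45 Ftool [-0.45 -5.35  3.09] psi -95.9 axis in tool [-0.0797 -0.016 ] z 0.1142
```

The rows are not in the units I measure in: shifts go in shares of 0.6 m and turns go in shares of 360 degrees. I convert before sending: 0.0056 m / 0.6 = 0.0093, 0.0042 m / 0.6 = 0.007, 4 degrees / 360 = 0.0111.

```bash
python3 -m handwheel '[[0.6,-0.0005,0.0023,0,0,0,0.0028],[0.6,-0.0012,0.0047,0,0,0,0.0056],[0.6,-0.0018,0.007,0,0,0,0.0083],[0.6,-0.0025,0.0093,0,0,0,0.0111]]' >/dev/null; python3 f.py
python3 -m handwheel '[[0.6,-0.0005,0.0023,0,0,0,0.0028],[0.6,-0.0012,0.0047,0,0,0,0.0056],[0.6,-0.0018,0.007,0,0,0,0.0083],[0.6,-0.0025,0.0093,0,0,0,0.0111]]' >/dev/null; python3 f.py
```

```text
t 13.85 Ftool [-0.31 -6.54  3.9 ] psi -99.89 axis in tool [-0.0797 -0.0161] z 0.1142
t 14.25 Ftool [ 0.2  -6.27  4.43] psi -103.9 axis in tool [-0.0797 -0.0161] z 0.1143
```

Converted, 0.0056 m / 0.6 = 0.0093, 0.0042 m / 0.6 = 0.007, 4 degrees / 360 = 0.0111.

```bash
python3 -m handwheel '[[0.6,-0.0005,0.0023,0,0,0,0.0028],[0.6,-0.0012,0.0047,0,0,0,0.0056],[0.6,-0.0018,0.007,0,0,0,0.0083],[0.6,-0.0025,0.0093,0,0,0,0.0111]]' >/dev/null; python3 f.py
python3 -m handwheel '[[0.6,-0.0005,0.0023,0,0,0,0.0028],[0.6,-0.0012,0.0047,0,0,0,0.0056],[0.6,-0.0018,0.007,0,0,0,0.0083],[0.6,-0.0025,0.0093,0,0,0,0.0111]]' >/dev/null; python3 f.py
```

```text
t 14.65 Ftool [-0.53 -5.12  4.38] psi -107.9 axis in tool [-0.0797 -0.0162] z 0.1143
t 15.05 Ftool [ 0.87 -5.32  4.29] psi -111.9 axis in tool [-0.0796 -0.0163] z 0.1143
```

Converted, 0.0056 m / 0.6 = 0.0093, 0.0042 m / 0.6 = 0.007, 4 degrees / 360 = 0.0111.

```bash
python3 -m handwheel '[[0.6,-0.0005,0.0023,0,0,0,0.0028],[0.6,-0.0012,0.0047,0,0,0,0.0056],[0.6,-0.0018,0.007,0,0,0,0.0083],[0.6,-0.0025,0.0093,0,0,0,0.0111]]' >/dev/null; python3 f.py
python3 -m handwheel '[[0.6,-0.0005,0.0023,0,0,0,0.0028],[0.6,-0.0012,0.0047,0,0,0,0.0056],[0.6,-0.0012,0.0047,0,0,0,0.0056]]' >/dev/null; python3 f.py
python3 -m handwheel '[[0.6,-0.0005,0.0023,0,0,0,0.0028],[0.6,-0.0012,0.0047,0,0,0,0.0056],[0.6,-0.0012,0.0047,0,0,0,0.0056]]' >/dev/null; python3 f.py
```

```text
t 15.45 Ftool [ 0.83 -5.62  4.32] psi -115.9 axis in tool [-0.0796 -0.0165] z 0.1144
t 15.75 Ftool [ 0.7  -5.53  4.42] psi -117.88 axis in tool [-0.0797 -0.0168] z 0.1144
t 16.05 Ftool [ 0.04 -5.07  3.58] psi -119.87 axis in tool [-0.0796 -0.0164] z 0.1145
```

Converted, 0.0028 m / 0.6 = 0.0047, 0.0014 m / 0.6 = 0.0023, 2 degrees / 360 = 0.0056.

```bash
python3 -m handwheel '[[0.6,-0.0005,0.0023,0,0,0,0.0028],[0.6,-0.0012,0.0047,0,0,0,0.0056],[0.6,-0.0012,0.0047,0,0,0,0.0056]]' >/dev/null; python3 f.py
python3 -m handwheel '[[0.6,-0.0005,0.0023,0,0,0,0.0028],[0.6,-0.0012,0.0047,0,0,0,0.0056],[0.6,-0.0012,0.0047,0,0,0,0.0056]]' >/dev/null; python3 f.py
```

```text
t 16.35 Ftool [ 1.79 -7.49  5.25] psi -121.87 axis in tool [-0.0795 -0.0161] z 0.1145
t 16.65 Ftool [ 0.95 -8.2   5.37] psi -123.86 axis in tool [-0.0794 -0.0157] z 0.1146
```

Resistance is clearly rising, so I'll continue in small steps.

Converted, 0.0014 m / 0.6 = 0.0023, -0.0003 m / 0.6 = -0.0005, 1 degrees / 360 = 0.0028.

```bash
python3 -m handwheel '[[0.6,-0.0005,0.0023,0,0,0,0.0028],[0.6,-0.0005,0.0023,0,0,0,0.0028]]' >/dev/null; python3 f.py
```

```text
t 16.85 Ftool [ 1.82 -9.    5.88] psi -124.87 axis in tool [-0.0794 -0.0155] z 0.1146
```

Converted, 0.0014 m / 0.6 = 0.0023, -0.0003 m / 0.6 = -0.0005, 1 degrees / 360 = 0.0028.

```bash
python3 -m handwheel '[[0.6,-0.0005,0.0023,0,0,0,0.0028],[0.6,-0.0005,0.0023,0,0,0,0.0028]]' >/dev/null; python3 f.py
```

```text
t 17.05 Ftool [ 0.52 -8.4   6.86] psi -125.86 axis in tool [-0.0793 -0.0154] z 0.1146
```

Converted, 0.0014 m / 0.6 = 0.0023, -0.0003 m / 0.6 = -0.0005, 1 degrees / 360 = 0.0028.

```bash
python3 -m handwheel '[[0.6,-0.0005,0.0023,0,0,0,0.0028],[0.6,-0.0005,0.0023,0,0,0,0.0028]]' >/dev/null; python3 f.py
```

```text
t 17.25 Ftool [ 1.5  -9.82  6.98] psi -126.86 axis in tool [-0.0793 -0.0152] z 0.1146
```

```bash
python3 -m handwheel '[[0.6,0,0,0,0,0,0]]' >/dev/null; python3 f.py
```

```text
t 17.35 Ftool [ 1.7  -9.49  6.31] psi -126.84 axis in tool [-0.0793 -0.0152] z 0.1146
```

Converted, 0.0014 m / 0.6 = 0.0023, -0.0003 m / 0.6 = -0.0005, 1 degrees / 360 = 0.0028.

```bash
python3 -m handwheel '[[0.6,-0.0005,0.0023,0,0,0,0.0028],[0.6,-0.0005,0.0023,0,0,0,0.0028]]' >/dev/null; python3 f.py
```

```text
t 17.55 Ftool [  1.92 -10.5    7.41] psi -127.86 axis in tool [-0.0793 -0.0151] z 0.1146
```

Converted, -0.13 m / 0.6 = -0.2167, -0.11 m / 0.6 = -0.1833.

```bash
python3 -m handwheel '[[0.6,0,-0.0083,0,0,0,0],[0.6,0,-0.02,0,0,0,0],[0.6,0,-0.0283,0,0,0,0],[0.6,0,-0.0283,0,0,0,0],[0.6,0,-0.0283,-0.05,0,0,0],[0.6,0,-0.0283,-0.1167,0,0,0],[0.6,0,-0.0283,-0.1833,0,0,0],[0.6,0,-0.0283,-0.2167,0,0,0]]' >/dev/null; python3 -m handwheel '[[0.6,-0.0833,0,0,0,0,0],[0.6,-0.1667,0,0,0,0,0],[0.6,-0.2333,0,0,0,0,0],[0.6,-0.2667,0,0,0,0,0],[0.6,-0.2667,0,0,0,0,0],[0.6,-0.2667,0,0,0,0,0]]' ; python3 - <<'E'
from h import *
from station import eyes
c=eyes.capture("wrist"); W=cloud(c); w=W.reshape(-1,3)
for lo,hi in((.135,.143),(.143,.15),(.15,.16)):
    s=w[(w[:,2]>lo)&(w[:,2]<hi)&(np.hypot(w[:,0]-.528,w[:,1]+.188)<.03)]
    if len(s)>5: print(lo,len(s),fitc(s[:,:2]),s[:,2].max())
t=eyes.capture("scene"); 
cv2.imwrite("pics/end.png",np.hstack([cv2.resize(x["pixels"][:,:,::-1],(400,300)) for x in(c,t)]))
E
```

```text
time_s: 18.95
tcp_pos: [0.575, -0.1238, 0.2439]
ee_rot: [[-0.613, -0.79, -0.001], [-0.79, 0.613, -0.0], [0.001, 0.001, -1.0]]
wrist_force: [-0.5, -0.4, 0.4]
gripper_width: 0.597
gripper_force: 0.0
0.135 315 (array([ 0.5282, -0.1874,  0.0155]), np.float64(0.0007), 315) 0.14299802298066855
0.143 479 (array([ 0.5282, -0.1874,  0.0133]), np.float64(0.0009), 479) 0.1499890657192301
0.15 717 (array([ 0.5282, -0.1873,  0.0095]), np.float64(0.0013), 717) 0.15999798555956427
```

View pics/end.png

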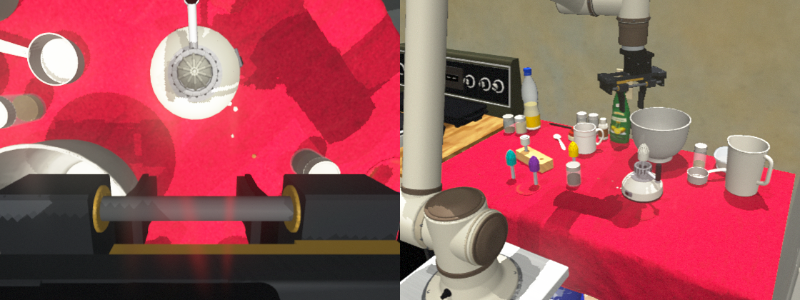

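The reamer stands upright and centred in the drive (wrist view (195,72)), the lever has swung round, the robot is clear, and everything else is in place.

```bash
python3 -c "
from station import workorder
print(workorder.finish_job())"
```

```text
the job is handed in; nothing more can be done
None
```

The reamer is upright and fully home in the collet and let go. I then turned the nut clockwise about 0.6 rad to a lever force of about 10.5 N (it ran loose at about 5.5 N), and handed the job in with the arm clear at about 19 s; the judge's result was not shown.

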